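# Return the optics to their fitted holders

## Robot

A 6-joint arm with a two-finger parallel gripper is mounted at the origin on a cart in front of the work surface, level with it; the furniture and walls round the work are solid. World frame = base frame: x ahead of the robot, y to its left, z up, the work surface at z = 0. Lengths are in mm, angles in degrees, forces in N, time in s.
With the tool pointing down it reaches from about 350 to 850 mm from the base axis. Payload 8.1 kg.
Tool frame: the origin (TCP) lies at the very end of the fingers, on their centre line; the grasp point (between the pads) lies 19 mm behind it (r.grip_point_offset is the distance from the TCP to the grasp point, in mm); z points along the fingers, y is the line along which they close (so a half turn about z gives the same grasp; the last joint's range is limited). The gripper opens to 85 mm and grips with 20 to 120 N. Pads are 22 mm wide; open, the fingers measure 114 mm over their backs; the gripper's body (76 mm by 85 mm) begins 54 mm behind the grasp point. The pads swing forward as they close: fully open they stand 13 mm farther back than shut.
Start: joints at [71.654, 7.471, 85.268, -0, 87.261, -4.893], TCP at [139.567, 583.546, 231.292] pointing down, gripper open.
Joint ranges: [-169.43, 169.43], [-51.17, 129.36], [1.28, 143.12], [-76.62, 256.62], [0, 156.53], [-152.29, 152.29]. Speed limits (degrees/s): [136.94, 136.94, 159.86, 180, 180, 180].

## Interface

Orientations are given as [roll, pitch, yaw] about the fixed x, y, z axes, in that order (R = Rz(yaw) Ry(pitch) Rx(roll)).
In Python, from bench import status, eyes, r gives the robot as it stands.
- The arm moves only by the shell command python3 -m handwheel 'ROWS' [FORCE]. ROWS is a JSON object whose one key "series" holds a list that holds one entry, the list of rows, each a list of 7 numbers: the shift along the tool's x, y, z in cm, then the turn, a rotation vector about the tool's x, y, z in rad, then the opening, from 0 (shut) to 1 (fully open). In form: {"series": [[[tx, ty, tz, rx, ry, rz, claw], ...]]}. A call has 1 to 12 rows; each row is the pose to reach, as a shift and turn from the pose commanded when the call began, along the tool's axes at that moment; what a row does not reach only later rows make up. A row lasts 1/8 s, in which the tool goes at most 62.5 mm and 10.7 degrees, less where a joint would pass 70% of its speed; a pose out of reach is approached as far as the arm can. A call with a gripper value outside its range is refused whole. The fingers move at their own pace and stop on an object; FORCE is the grip in N (left out, the last holds). Time passes only in rows, so rows that repeat a pose let the fingers close. It gives the time, the measured TCP pose, the force, the opening and the grip force at its end, in the units of the state.
- status.sense(): the state, without advancing time (a new reading comes with each control period).
- eyes.snapshot(name): name is "scene" or "top" or "wrist"; returns a dict with "img" (384x512x3 uint8, red, green, blue), "mtx" (3x3 intrinsics, pixels), "R" (3x3) and "t" (3): a world point X has camera coordinates R X + t. Camera axes: x right, y down, z forward; pixel columns grow to the right and rows downward; lengths in mm; the calibration is good to about 2 mm. The wrist camera is an equidistant fisheye: a pixel r from the principal point sees the ray r / f radians off the axis. A picture is of the moment at which its call begins. There is no depth.
- r.hand_in(): hands the job in; it is judged then, once.
The state is a dict: "time": time; "joint_pos": joint angles; "qd": joint speeds; "joint_efforts": joint torques, N m; "tool_pos": TCP position; "tcp_rot": TCP orientation; "ft_force": force on the tool from outside, world axes, zero at the start; "wrist_torque": the same for the moment, N m; "finger_gap": finger opening in mm; "grip_force": force on a finger pad.
Only numpy, scipy, OpenCV 4.12 (cv2) and the standard library are available. Lean on these libraries where they do the work, as an engineer would, in place of code of your own. Each camera call takes 0.05 s, during which the arm holds its last target. There are 200 camera calls.

## Task

The measurement is over: return each of the four parts to the grey holder on the table that is made for it, the power-meter head to the large round cradle, the post holder to the small round cup, the cyan filter box to the rectangular tray and the beam block to the slotted stand. Keep every part upright, lower it gently rather than dropping it, and leave it fully seated on the floor of its holder.

Things in the scene. Friction and masses are not known exactly. Their poses are not given: they have to be found in the camera images.
- power_head: White round power-meter sensor head with a black, dark-centred top face: a disc 52 mm in diameter and 20 mm high, lying flat, about 0.1 kg. Like the other three parts it starts on a flat grey mat 2 mm thick along the front edge of the table, while the holders stand behind it. Origin: centre of its underside, z up.
- post_holder: Black upright post holder: a tube 24 mm in diameter on a round foot 32 mm in diameter and 6 mm high, 81 mm tall in all, with a light thumbscrew sticking out sideways 52 mm up. The thumbscrew (10 mm thick) points along its -y and ends 24 mm from the tube's axis. Origin: on the underside, but 4 mm from the axis of tube and foot: that axis stands at y = +4 mm in its own frame. z up. About 0.16 kg.
- filter_box: Cyan closed filter-cube box with a white label, 50 mm along its x, 62 mm along its y, 54 mm high, about 0.11 kg. Origin: centre of its underside, z up.
- beam_block: Black upright beam-block plate with a yellow warning panel on its face, standing on edge: 12 mm thick along its x, 50 mm wide along its y, 50 mm high, about 0.08 kg; it topples if pushed. Origin: centre of its underside, z up.
- head_cradle: The larger of two round grey holders fixed to the table, for the power-meter head: a round recess with dark floor, 60 mm in diameter, floor 5 mm above the table, rim 17 mm above the table, flaring outward above 11 mm, on a 78 mm square foot plate 5 mm thick with four corner screws (heads to 9 mm). Origin: centre of its underside, below the centre of the recess; z up.
- post_cup: The smaller of two round grey holders fixed to the table, for the post holder's round foot: a recess with dark floor, 40 mm in diameter, floor 5 mm above the table, rim 17 mm above the table, flaring outward above 11 mm, on a 68 mm square foot plate with four corner screws. Origin: centre of its underside, below the centre of the recess; z up.
- box_tray: Grey rectangular tray fixed to the table, for the filter-cube box: a recess with dark floor 57 mm along its x and 69 mm along its y, floor 5 mm above the table, straight walls to 12 mm and lips that flare outward at 45 degrees to about 18 mm, on an 83 x 95 mm foot plate with four corner screws. Origin: centre of its underside, below the centre of the recess; z up.
- slot_stand: Grey slotted stand fixed to the table, for the beam-block plate: a narrow slot with dark floor, 17 mm wide along its x and 58 mm long along its y, floor 5 mm above the table, straight walls to 24 mm and lips that flare outward at 45 degrees to about 30 mm, on a 62 x 86 mm foot plate with four corner screws. Origin: centre of its underside, below the centre of the slot; z up.
Mind the look-alikes: they are no part of the job. What is shaped like the beam_block but green or pink is not meant.

How it is judged (in metres and radians):
At the end, for the whole second after the job is handed in: Each part in its own holder: centred within 8 mm (post holder by its foot's axis, within 8 mm each way), underside under 8 mm above the holder's underside (recess floor: 5 mm), tilt under 0.12 rad, filter box and beam block within 0.3 rad of their recess (either way round), all at rest (20 mm/s) (horizontal distance between power_head and head_cradle below 0.008 m and z of power_head in the frame of head_cradle below 0.008 m and angle between each of power_head, post_holder, filter_box, beam_block's own z axis and vertical below 0.12 rad and linear speed of each of power_head, post_holder, filter_box, beam_block below 0.02 m/s and x of post_cup in the frame of post_holder between -0.008 and 0.008 m and y of post_cup in the frame of post_holder between -0.004 and 0.012 m and z of post_holder in the frame of post_cup below 0.008 m and horizontal distance between filter_box and box_tray below 0.008 m and z of filter_box in the frame of box_tray below 0.008 m and horizontal distance between beam_block and slot_stand below 0.008 m and z of beam_block in the frame of slot_stand below 0.008 m and angle between the x axis of filter_box and the x axis of box_tray, either way round below 0.3 rad and angle between the x axis of beam_block and the x axis of slot_stand, either way round below 0.3 rad); the robot touches nothing.
It fails at once if a part is tipped over (angle between any of power_head, post_holder, filter_box, beam_block's own z axis and vertical above 0.6 rad).
It fails at once if a part is dropped (let go more than about 20 mm above what it lands on) or thrown ((linear speed of power_head above 0.65 m/s and contact force between the fingers and power_head below 0.05 N) or (linear speed of post_holder above 0.65 m/s and contact force between the fingers and post_holder below 0.05 N) or (linear speed of filter_box above 0.65 m/s and contact force between the fingers and filter_box below 0.05 N) or (linear speed of beam_block above 0.65 m/s and contact force between the fingers and beam_block below 0.05 N)).
It also fails if it takes over 106 s, if anything falls off the work surface, if the arm or the gripper's body presses on something with over 40 N, if the wrist force passes 120 N, or if a joint passes its speed limit or range.

## Working session

There is one attempt and no reset: what is moved stays moved. The work goes in short steps, Python scripts to look and compute and a shell command to move; the robot and the scene stay as the last step left them, time stands still between calls to the robot, and variables do not carry over. Pictures are saved under pics/ and viewed, at most 15 in all, crops included, and the job is handed in when it is done.

```bash
ls; mkdir -p pics; python3 - <<'E'
from bench import status, eyes, r
import cv2,numpy as np
s=status.sense();print(s)
for n in("scene","top"):
    d=eyes.snapshot(n);cv2.imwrite(f"pics/{n}0.png",d["img"][:,:,::-1]);np.savez(f"{n}0.npz",**d);print(n,d["mtx"],d["R"],d["t"])
E
```

```text
pics
{'time': 0.0, 'joint_pos': array([ 7.16532501e+01,  7.51507404e+00,  8.53299287e+01,  1.77427551e-04,
        8.72605878e+01, -4.89234652e+00]), 'qd': array([-0.07335615, -0.04783173,  0.08538645, -0.01825585,  0.04928672,
       -0.02157558]), 'joint_efforts': array([ 1.97260670e-03, -5.69417453e+01, -5.00538719e+01, -1.43492643e-04,
        1.51829881e-02, -3.48554261e-05]), 'tool_pos': array([139.39974865, 583.01864144, 230.23855328]), 'tcp_rot': array([-1.79894809e+02, -9.18172869e-03,  1.66545580e+02]), 'ft_force': array([ 0.69948089, -0.44463818,  0.26452542]), 'wrist_torque': array([ 0.02023388, -0.01831193,  0.01054654]), 'grip_force': 0.0, 'finger_gap': 85.42671963365073}
scene [[356.23090175   0.         256.95663794]
 [  0.         356.23090175 195.28514442]
 [  0.           0.           1.        ]] [[ 0.53583066 -0.84412722  0.01829567]
 [-0.52168637 -0.34803568 -0.7789188 ]
 [ 0.66387411  0.40782398 -0.62685785]] [-408.02566298  274.85450548  621.01805819]
top [[453.3184162    0.         254.65108846]
 [  0.         453.3184162  189.10997514]
 [  0.           0.           1.        ]] [[-0.01717539 -0.99982781  0.00702504]
 [-0.99474136  0.01637765 -0.10110094]
 [ 0.10096848 -0.00872455 -0.99485137]] [-134.07978908  570.11939965 1078.52448389]
```

```bash
python3 - <<'E'
import cv2
i=cv2.imread("pics/top0.png");cv2.imwrite("pics/top0b.png",cv2.resize(i,(800,600),interpolation=cv2.INTER_CUBIC))
E
```

```text
(no output)
```

View pics/top0b.png

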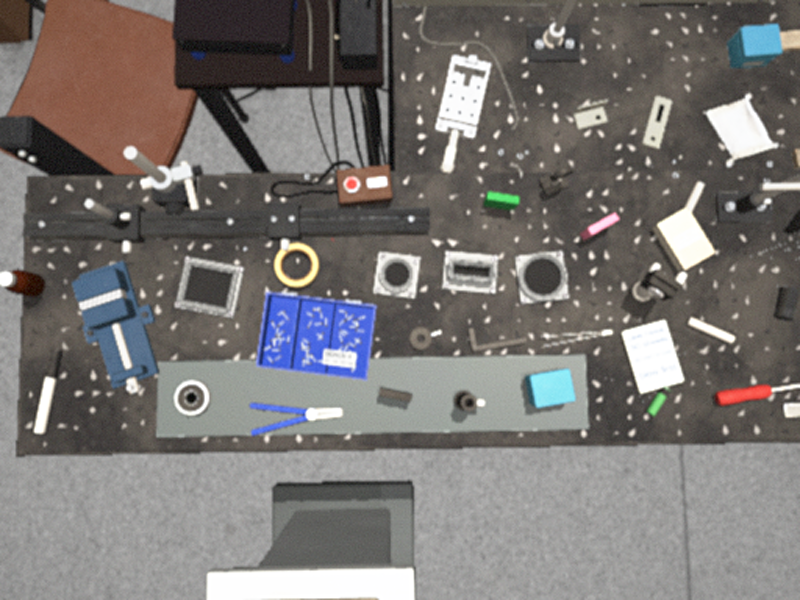

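View pics/scene0.png

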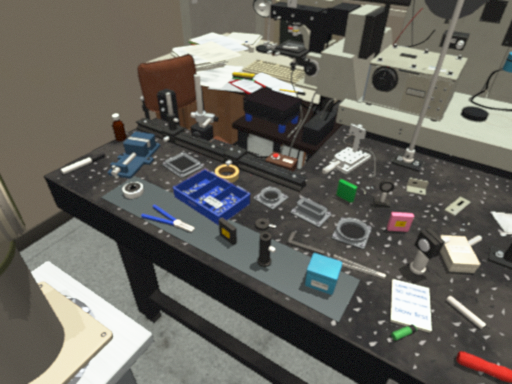

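The four parts, in 800x600 top-picture pixels:
- Head: (192,397).
- Post holder: (466,402).
- Cyan box: (551,387).
- Black plate: (394,395). The scene view shows its yellow panel at (228,230). The green plate at (502,199) and the pink one at (602,225) are look-alikes.

The holders:
- Tray: (209,287).
- Cup: (398,274).
- Slot: (470,271).
- Cradle: (543,277).

Next I'll make enlarged, rectified views to measure from.

```bash
cat > h.py <<'E'
import numpy as np,cv2
def load(n):
    d=np.load(n+".npz");return d["img"],d["mtx"],d["R"],d["t"]
def proj(K,R,t,X):
    c=np.asarray(X,float)@R.T+t;p=c@K.T;return p[...,:2]/p[...,2:]
def ray(K,R,t,uv,z):
    C=-R.T@t;d=np.linalg.solve(K,np.array([uv[0],uv[1],1.]))@R;return C+d*(z-C[2])/d[2]
E
python3 - <<'E'
from h import *
img,K,R,t=load("top0");print("C",-R.T@t)
f=1/1.5625
for n,p,z in[("head",(192,397),22),("post",(466,402),83),("box",(551,387),56),("block",(394,395),52),("tray",(209,287),5),("cup",(398,274),5),("slot",(470,271),5),("cradle",(543,277),5),("matTL",(157,362),2),("matBR",(587,430),2)]:
    print(n,ray(K,R,t,(p[0]*f,p[1]*f),z).round())
# rectified: z=10 plane; col = (y0-y)*s,row=(x0-x)*s
E
```

```text
C [ 455.92149984 -133.98428212 1131.55308323]
head [416. 178.  22.]
post [ 404. -240.   83.]
box [ 423. -372.   56.]
block [ 415. -135.   52.]
tray [589. 158.   5.]
cup [ 605. -145.    5.]
slot [ 608. -260.    5.]
cradle [ 596. -377.    5.]
matTL [471. 239.   2.]
matBR [ 353. -438.    2.]
```

```bash
cat >> h.py <<'E'
def tile(n,c,z,half=50,s=2):
    img,K,R,t=load(n);N=int(2*half*s)
    g=np.arange(N)/s-half+.5/s
    X=np.stack([c[0]-g[:,None]+0*g[None],c[1]-g[None]+0*g[:,None],np.full((N,N),z)],-1)
    p=proj(K,R,t,X).astype(np.float32)
    T=cv2.remap(img[:,:,::-1].copy(),p[...,0],p[...,1],cv2.INTER_CUBIC)
    for k in range(-4,5):
        q=int((k*10+half)*s);l=8 if k==0 else 4
        T[q,:l]=(0,0,255);T[:l,q]=(0,0,255)
    T[-1]=T[:,-1]=255;return T
E
python3 - <<'E'
from h import *
O=[((416,178),22),((404,-240),83),((423,-372),56),((415,-135),52),((589,158),12),((605,-145),17),((608,-260),24),((596,-377),17)]
T=[tile("top0",*o) for o in O]
s=cv2.imread("pics/scene0.png")
C=[cv2.resize(s[y-25:y+25,x-25:x+25],(200,200),interpolation=cv2.INTER_CUBIC) for x,y in[(228,230),(264,245),(347,190),(400,222)]]
cv2.imwrite("pics/tiles.png",np.vstack([np.hstack(T[:4]),np.hstack(T[4:]),np.hstack(C)]))
E
```

```text
(no output)
```

View pics/tiles.png

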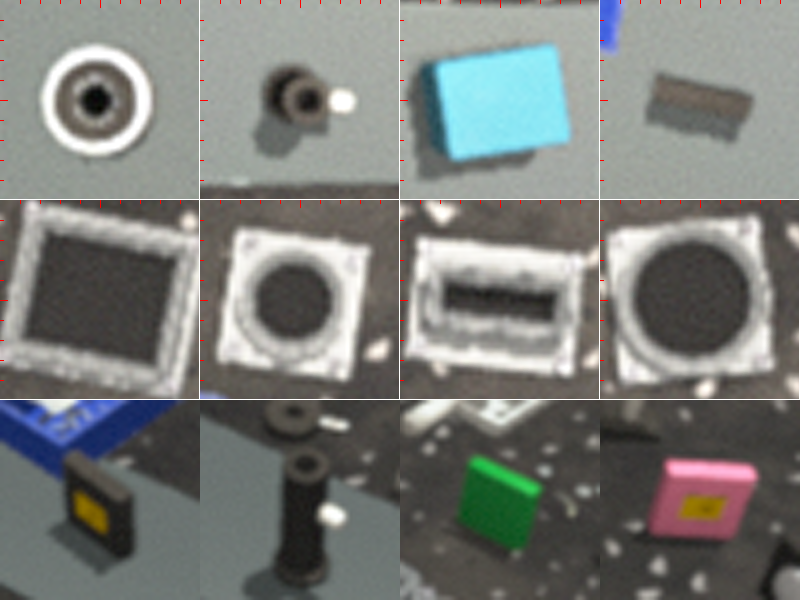

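The crops (2 px/mm tiles, then scene crops) confirm the parts:
- The black plate with the yellow panel at scene (228,230) is the beam block. The green (347,190) and pink (400,222) plates are decoys.
- Tile centres: head (97,100), post top (306,101) with its thumbscrew pointing right (-y), box top (503,103), block top (702,97).

Now the first move, plus an overlay check.

```bash
cat > go.py <<'E'
import sys,numpy as np
from bench import status
from scipy.spatial.transform import Rotation as Ro
def go(x,y,z,psi):
    s=status.sense();R=Ro.from_euler('xyz',s["tcp_rot"],degrees=True)
    d=R.inv().apply(np.array([x,y,z])-s["tool_pos"])/10
    T=Ro.from_euler('xyz',[180,0,psi],degrees=True)
    print("t",round(s["time"],2),"pos",s["tool_pos"].round(1),s["tcp_rot"].round(2),"q",s["joint_pos"].round(0),"gap",round(s["finger_gap"],1),"F",s["ft_force"].round(1))
    print("shift cm",d.round(2),"rot",(R.inv()*T).as_rotvec().round(3))
if __name__=="__main__": go(*map(float,sys.argv[1:5]))
E
python3 go.py 416 179.5 120 90
python3 - <<'E'
from h import *
img,K,R,t=load("top0");S=3
im=cv2.resize(img[:,:,::-1].copy(),None,fx=S,fy=S,interpolation=cv2.INTER_CUBIC)
def dr(P,col=(0,255,0)):
    p=(proj(K,R,t,P)+.5)*S-.5
    cv2.polylines(im,[np.round(p*8).astype(int).reshape(-1,1,2)],True,col,1,cv2.LINE_AA,3)
def box(c,yaw,a,b,z,**k):
    y=np.radians(yaw);dr([[c[0]+np.cos(y)*u-np.sin(y)*v,c[1]+np.sin(y)*u+np.cos(y)*v,z] for u,v in[(-a/2,-b/2),(a/2,-b/2),(a/2,b/2),(-a/2,b/2)]],**k)
def circ(c,d,z,**k):
    a=np.linspace(0,2*np.pi,60)[:-1];dr(np.c_[c[0]+d/2*np.cos(a),c[1]+d/2*np.sin(a),z+0*a],**k)
r=(0,0,255)
circ((416,179.5),52,22);circ((403.5,-243),24,83);circ((403.5,-243),32,2,col=r)
box((421.5,-373.7),9.5,50,62,56);box((421.5,-373.7),9.5,50,62,2,col=r)
box((416.5,-136),-13.6,12,50,52);box((416.5,-136),-13.6,12,50,2,col=r)
box((590.4,158.9),-8.6,57,69,5);box((590.4,158.9),-8.6,83,95,5,col=r)
circ((606.7,-141.6),40,5);box((606.7,-141.6),-6,68,68,5,col=r)
box((607.3,-260.5),-7,17,58,5);box((607.3,-260.5),-7,62,86,5,col=r)
circ((598,-375),60,5);box((598,-375),6,78,78,5,col=r)
def cr(c):
    u,v=(proj(K,R,t,[*c,10])*S).astype(int);return cv2.resize(im[v-66:v+67,u-66:u+67],(200,200),interpolation=cv2.INTER_LINEAR)
L=[(416,179),(404,-240),(423,-372),(415,-135),(590,159),(606,-142),(607,-260),(598,-375)]
T=[cr(c) for c in L];cv2.imwrite("pics/ov.png",np.vstack([np.hstack(T[:4]),np.hstack(T[4:])]))
E
```

```text
t 0.1 pos [139.4 583.1 230.3] [-1.7990e+02 -1.0000e-02  1.6655e+02] q [72.  8. 85. -0. 87. -5.] gap 85.2 F [ 0.2 -0.3  1. ]
shift cm [-36.29 -32.8   11.08] rot [-1.000e-03  1.000e-03  1.336e+00]
```

View pics/ov.png

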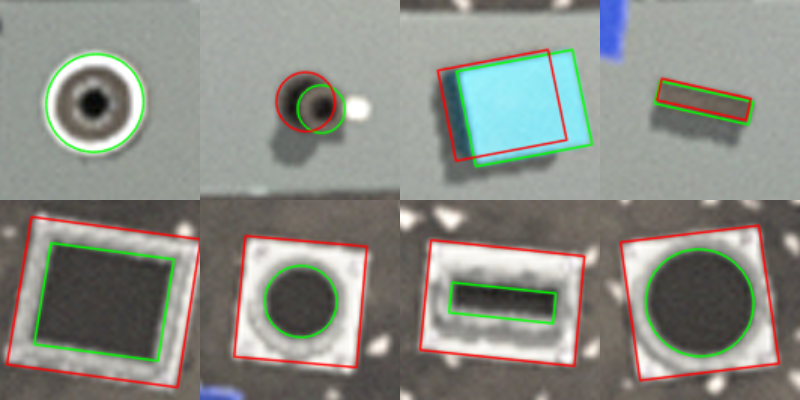

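The overlay outlines match all eight objects to about 1 mm. Moving above the head.

```bash
python3 -m handwheel '{"series":[[[-3,-3,0,0,0,0.14,1],[-7,-6.5,0,0,0,0.3,1],[-11.5,-10.5,0,0,0,0.46,1],[-16,-14.5,0,0,0,0.62,1],[-20.5,-18.5,0,0,0,0.78,1],[-25,-22.5,2,0,0,0.94,1],[-29.5,-26.5,4,0,0,1.1,1],[-33,-30,7,0,0,1.25,1],[-35.5,-32,9.5,0,0,1.336,1],[-36.29,-32.8,11.08,0,0,1.336,1],[-36.29,-32.8,11.08,0,0,1.336,1],[-36.29,-32.8,11.08,0,0,1.336,1]]]}' 50
python3 go.py 416 179.5 12 90; python3 - <<'E'
from bench import eyes
import cv2
d=eyes.snapshot("wrist");cv2.imwrite("pics/w1.png",d["img"][:,:,::-1])
E
```

```text
time: 1.6
tool_pos: [416.2, 181.2, 121.3]
tcp_rot: [180.0, -0.0, 90.1]
ft_force: [0.2, 0.2, 0.7]
finger_gap: 85.6
grip_force: 0.0
t 1.6 pos [416.2 181.2 121.3] [ 1.7996e+02 -4.0000e-02  9.0110e+01] q [ 17. -11. 115.   0.  76.  17.] gap 85.6 F [0.2 0.2 0.7]
shift cm [-0.17 -0.02 10.93] rot [ 0.001 -0.001  0.002]
```

View pics/w1.png

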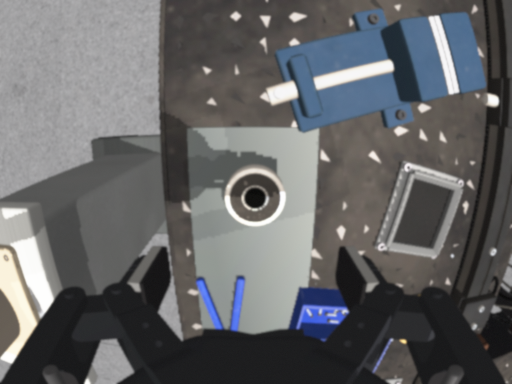

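The wrist view shows the head at (255,197), and the fingers will straddle it cleanly. Descending to grip.

```bash
python3 -m handwheel '{"series":[[[-0.17,0,3,0,0,0,1],[-0.17,0,6.5,0,0,0,1],[-0.17,0,9.5,0,0,0,1],[-0.17,0,10.6,0,0,0,1],[-0.17,0,10.9,0,0,0,1],[-0.17,0,10.9,0,0,0,1],[-0.17,0,10.9,0,0,0,0],[-0.17,0,10.9,0,0,0,0],[-0.17,0,10.9,0,0,0,0],[-0.17,0,10.9,0,0,0,0],[-0.17,0,10.9,0,0,0,0],[-0.17,0,10.9,0,0,0,0]]]}' 50
python3 go.py 416 179.5 120 90; python3 - <<'E'
from bench import eyes
import cv2
d=eyes.snapshot("wrist");cv2.imwrite("pics/w2.png",d["img"][:,:,::-1])
E
```

```text
time: 3.15
tool_pos: [417.0, 178.6, 12.9]
tcp_rot: [179.9, -0.0, 90.0]
ft_force: [-3.3, -0.9, 11.0]
finger_gap: 49.3
grip_force: 49.8
t 3.15 pos [417.  178.6  12.9] [ 1.7993e+02 -2.0000e-02  9.0000e+01] q [ 17.  -2. 119.   0.  63.  17.] gap 49.3 F [-3.3 -0.9 11. ]
shift cm [  0.09  -0.09 -10.71] rot [ 0.001 -0.    -0.   ]
```

View pics/w2.png

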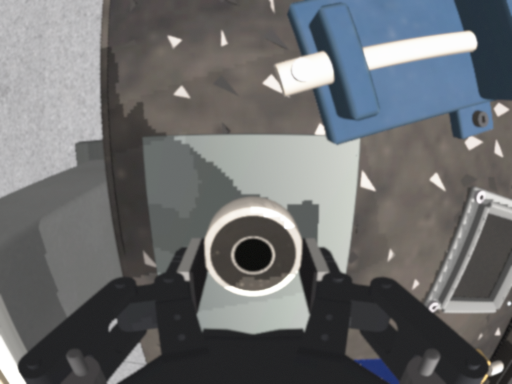

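The head sits between the pads at (253,253), with a 50 N grip. Lift it a little and check that it holds.

```bash
python3 -m handwheel '{"series":[[[0,0,-0.5,0,0,0,0],[0,0,-1.5,0,0,0,0],[0,0,-3.5,0,0,0,0],[0,0,-6,0,0,0,0],[0,0,-8,0,0,0,0],[0,0,-8.5,0,0,0,0]]]}' 50
python3 go.py 597.8 -375 110 90
```

```text
time: 3.95
tool_pos: [417.4, 178.7, 98.4]
tcp_rot: [179.8, -0.1, 90.0]
ft_force: [-0.8, 0.9, -1.4]
finger_gap: 48.7
grip_force: 51.9
t 3.95 pos [417.4 178.7  98.4] [ 1.7982e+02 -5.0000e-02  9.0000e+01] q [ 17. -10. 116.  -0.  73.  17.] gap 48.7 F [-0.8  0.9 -1.4]
shift cm [-55.37  18.05  -1.15] rot [ 0.003 -0.001 -0.   ]
```

```bash
python3 -m handwheel '{"series":[[[-1,0.4,-0.5,0,0,0,0],[-4,1.5,-1.2,0,0,0,0],[-8,3,-1.2,0,0,0,0],[-13,4.5,-1.2,0,0,0,0],[-18,6.5,-1.2,0,0,0,0],[-23,8,-1.2,0,0,0,0],[-28,9.5,-1.2,0,0,0,0],[-33,11,-1.2,0,0,0,0],[-38,13,-1.2,0,0,0,0],[-43,14.5,-1.2,0,0,0,0],[-48,16,-1.2,0,0,0,0],[-52,17.3,-1.2,0,0,0,0]]]}' 50 >/dev/null
python3 -m handwheel '{"series":[[[-2.3,0.5,0,0,0,0,0],[-3.4,0.7,0,0,0,0,0],[-3.4,0.7,0,0,0,0,0],[-3.4,0.7,0,0,0,0,0]]]}' 50
python3 go.py 597.8 -376 30 90; python3 - <<'E'
from bench import eyes
import cv2,numpy as np
d=eyes.snapshot("wrist");cv2.imwrite("pics/w3.png",d["img"][:,:,::-1]);np.savez("w3.npz",**d)
E
```

```text
time: 5.95
tool_pos: [595.9, -374.6, 108.1]
tcp_rot: [-180.0, -0.0, 90.0]
ft_force: [0.0, 0.6, -1.3]
finger_gap: 49.0
grip_force: 52.0
t 5.95 pos [ 595.9 -374.6  108.1] [-1.7996e+02 -4.0000e-02  9.0040e+01] q [-36.  28.  74.   0.  78. -36.] gap 49.0 F [ 0.   0.6 -1.3]
shift cm [-0.15  0.19  7.81] rot [-0.001 -0.001  0.001]
```

View pics/w3.png

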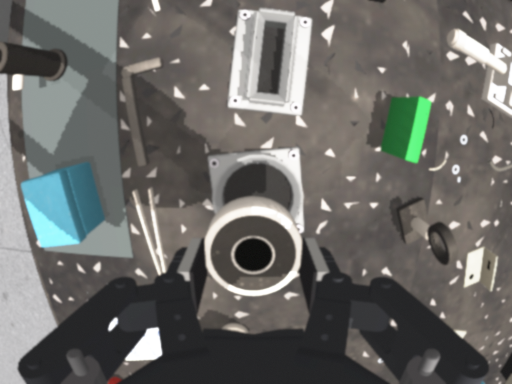

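The head is held, and the cradle lies below at about (255,180). Lowering it.

```bash
python3 -m handwheel '{"series":[[[-0.15,0.19,1,0,0,0,0],[-0.15,0.19,3,0,0,0,0],[-0.15,0.19,5,0,0,0,0],[-0.15,0.19,6.8,0,0,0,0],[-0.15,0.19,7.8,0,0,0,0],[-0.15,0.19,8.2,0,0,0,0],[-0.15,0.19,8.4,0,0,0,0],[-0.15,0.19,8.4,0,0,0,0]]]}' 50
python3 go.py 597.8 -376 17 90
```

```text
time: 7.0
tool_pos: [598.5, -377.4, 25.2]
tcp_rot: [179.9, 0.0, 90.0]
ft_force: [-0.1, -0.9, -0.6]
finger_gap: 48.8
grip_force: 52.0
t 7.0 pos [ 598.5 -377.4   25.2] [1.7995e+02 4.0000e-02 9.0000e+01] q [-36.  33.  76.   0.  71. -36.] gap 48.8 F [-0.1 -0.9 -0.6]
shift cm [ 0.14 -0.07  0.82] rot [ 0.001  0.001 -0.   ]
```

```bash
python3 -m handwheel '{"series":[[[0.14,-0.05,0.3,0,0,0,0],[0.14,-0.05,0.6,0,0,0,0],[0.14,-0.05,0.8,0,0,0,0],[0.14,-0.05,0.8,0,0,0,0]]]}' 50
python3 go.py 597.8 -376 15 90; python3 - <<'E'
from bench import eyes
import cv2,numpy as np
d=eyes.snapshot("scene");i=d["img"][:,:,::-1];cv2.imwrite("pics/s1.png",cv2.resize(i[150:300,250:450],(800,600),interpolation=cv2.INTER_CUBIC))
E
```

```text
time: 7.5
tool_pos: [597.5, -375.6, 16.3]
tcp_rot: [-180.0, -0.0, 90.0]
ft_force: [-0.9, -0.4, -0.4]
finger_gap: 48.8
grip_force: 52.0
t 7.5 pos [ 597.5 -375.6   16.3] [-1.7999e+02 -1.0000e-02  9.0000e+01] q [-36.  34.  76.   0.  70. -36.] gap 48.8 F [-0.9 -0.4 -0.4]
shift cm [-0.04  0.03  0.13] rot [-0. -0. -0.]
```

View pics/s1.png

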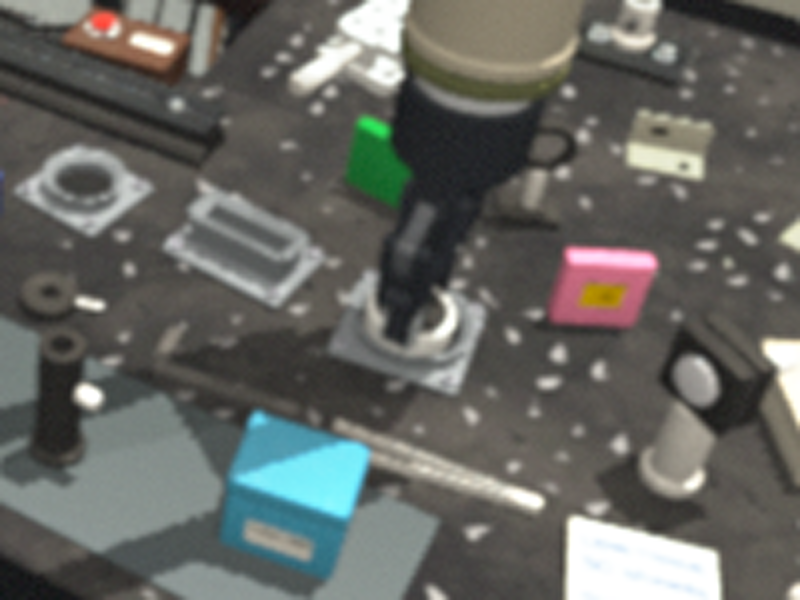

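The head is inside the cradle recess at (412,318). I'll lower the last bit until it touches.

```bash
python3 -m handwheel '{"series":[[[0,0,0.1,0,0,0,0],[0,0,0.2,0,0,0,0],[0,0,0.2,0,0,0,0]]]}' 50; python3 go.py 597.8 -376 15 90
```

```text
time: 7.92
tool_pos: [597.8, -375.9, 16.1]
tcp_rot: [180.0, 0.0, 90.0]
ft_force: [-4.8, 3.1, 8.8]
finger_gap: 48.7
grip_force: 53.2
t 7.92 pos [ 597.8 -375.9   16.1] [1.7998e+02 2.0000e-02 9.0000e+01] q [-36.  34.  76.  -0.  70. -36.] gap 48.7 F [-4.8  3.1  8.8]
shift cm [-0.01  0.    0.11] rot [0. 0. 0.]
```

Contact came at the height I predicted, 16.1 mm. Release and retreat.

```bash
python3 -m handwheel '{"series":[[[0,0,0.05,0,0,0,0.72],[0,0,0.05,0,0,0,0.72],[0,0,0,0,0,0,0.75],[0,0,-0.5,0,0,0,0.75],[0,0,-2.5,0,0,0,0.8],[0,0,-5.5,0,0,0,1],[0,0,-9,0,0,0,1],[0,0,-11,0,0,0,1],[0,0,-11,0,0,0,1]]]}' 50; python3 go.py 421.5 -373.7 100 99.5;  python3 go.py 421.5 -373.7 20 99.5
```

```text
time: 9.05
tool_pos: [599.0, -376.7, 127.8]
tcp_rot: [179.8, 0.2, 90.0]
ft_force: [0.4, -0.5, -0.8]
finger_gap: 85.4
grip_force: 0.0
t 9.05 pos [ 599.  -376.7  127.8] [179.76   0.18  90.  ] q [-36.  27.  72.  -0.  80. -36.] gap 85.4 F [ 0.4 -0.5 -0.8]
shift cm [  0.31 -17.77   2.71] rot [ 0.004  0.003 -0.166]
t 9.05 pos [ 599.  -376.7  127.8] [179.76   0.18  90.  ] q [-36.  27.  72.  -0.  80. -36.] gap 85.4 F [ 0.4 -0.5 -0.8]
shift cm [  0.34 -17.8   10.71] rot [ 0.004  0.003 -0.166]
```

```bash
python3 -m handwheel '{"series":[[[0,-2,0,0,0,-0.03,1],[0.1,-6,0,0,0,-0.08,1],[0.2,-10.5,0,0,0,-0.13,1],[0.3,-15,0,0,0,-0.166,1],[0.3,-17.8,1,0,0,-0.166,1],[0.3,-17.8,2.5,0,0,-0.166,1],[0.3,-17.8,3,0,0,-0.166,1],[0.3,-17.8,3,0,0,-0.166,1]]]}' 50; python3 go.py 421.5 -373.7 19 99.5
python3 - <<'E'
from bench import eyes
import cv2,numpy as np
d=eyes.snapshot("top");np.savez("top1.npz",**d)
from h import *
cv2.imwrite("pics/t1.png",np.hstack([tile("top1",(598,-375),25,50,4),tile("top1",(421,-374),56,50,4)]))
E
```

```text
time: 10.05
tool_pos: [420.0, -372.1, 93.4]
tcp_rot: [-180.0, -0.1, 99.6]
ft_force: [0.6, -0.1, 0.9]
finger_gap: 85.3
grip_force: 0.0
t 10.05 pos [ 420.  -372.1   93.4] [-1.7995e+02 -9.0000e-02  9.9550e+01] q [-47.   8. 100.   0.  73. -56.] gap 85.3 F [ 0.6 -0.1  0.9]
shift cm [-0.2   0.13  7.44] rot [-0.001 -0.002  0.001]
```

View pics/t1.png

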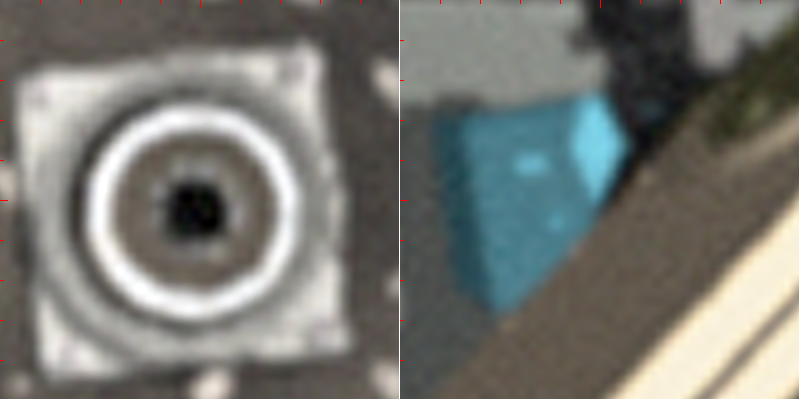

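The head is seated, with its ring centred at about (193,210) in the left tile, 1–2 mm from the cradle's centre. Grip the box.

```bash
python3 -m handwheel '{"series":[[[-0.1,0.1,2,0,0,0,1],[-0.15,0.1,5,0,0,0,1],[-0.15,0.1,6.8,0,0,0,1],[-0.15,0.1,7.4,0,0,0,1],[-0.15,0.1,7.4,0,0,0,1],[-0.15,0.1,7.4,0,0,0,0],[-0.15,0.1,7.4,0,0,0,0],[-0.15,0.1,7.4,0,0,0,0],[-0.15,0.1,7.4,0,0,0,0],[-0.15,0.1,7.4,0,0,0,0],[-0.15,0.1,7.4,0,0,0,0]]]}' 40; python3 go.py 421.5 -373.7 19 99.5
python3 -m handwheel '{"series":[[[0,0,-0.5,0,0,0,0],[0,0,-2,0,0,0,0],[0,0,-5,0,0,0,0],[0,0,-8,0,0,0,0],[0,0,-9.5,0,0,0,0],[0,0,-9.5,0,0,0,0]]]}' 40; python3 go.py 590.4 158.9 115 81.4
```

```text
time: 11.48
tool_pos: [421.6, -374.8, 21.8]
tcp_rot: [179.9, 0.1, 99.5]
ft_force: [0.5, -0.5, 5.4]
finger_gap: 49.8
grip_force: 42.9
t 11.47 pos [ 421.6 -374.8   21.8] [1.7993e+02 1.1000e-01 9.9510e+01] q [-47.  13. 102.   0.  65. -56.] gap 49.8 F [ 0.5 -0.5  5.4]
shift cm [0.11 0.01 0.28] rot [0.001 0.002 0.   ]
time: 12.22
tool_pos: [421.5, -374.7, 117.0]
tcp_rot: [179.9, 0.1, 99.5]
ft_force: [0.9, 0.6, -1.8]
finger_gap: 49.6
grip_force: 42.2
t 12.22 pos [ 421.5 -374.7  117. ] [1.7991e+02 1.4000e-01 9.9510e+01] q [-47.   7.  98.  -0.  75. -56.] gap 49.6 F [ 0.9  0.6 -1.8]
shift cm [49.84 25.47  0.12] rot [0.002 0.002 0.316]
```

```bash
python3 -m handwheel '{"series":[[[1,0.5,-0.5,0,0,0,0],[4,2,-0.5,0,0,0,0],[8,4,-0.5,0,0,0.05,0],[12.5,6.4,-0.5,0,0,0.1,0],[17,8.7,-0.5,0,0,0.15,0],[21.5,11,-0.5,0,0,0.2,0],[26,13.3,-0.5,0,0,0.25,0],[30.5,15.6,-0.5,0,0,0.3,0],[35,17.9,-0.5,0,0,0.316,0],[39.5,20.2,-0.5,0,0,0.316,0],[43.5,22.2,-0.2,0,0,0.316,0],[47,24,0,0,0,0.316,0]]]}' 40 >/dev/null
python3 go.py 590.4 158.9 100 81.4
python3 -m handwheel '{"series":[[[1.6,0.8,0,0,0,0,0],[2.6,1.1,0,0,0,0,0],[2.6,1.1,0,0,0,0,0],[2.6,1.1,0,0,0,0,0]]]}' 40
python3 go.py 590.4 157.9 35 81.4; python3 - <<'E'
from bench import eyes
import cv2,numpy as np
d=eyes.snapshot("wrist");cv2.imwrite("pics/w4.png",d["img"][:,:,::-1]);np.savez("w4.npz",**d)
E
```

```text
t 13.72 pos [578.7 131.6 113.8] [-1.7984e+02  3.0000e-02  8.1470e+01] q [ 8. 11. 93.  0. 75. 16.] gap 49.4 F [ 0.2 -1.4 -0.7]
shift cm [2.88 0.76 1.38] rot [-0.003  0.001  0.001]
time: 14.22
tool_pos: [594.1, 152.6, 115.1]
tcp_rot: [-180.0, 0.0, 81.4]
ft_force: [0.1, 0.5, -2.1]
finger_gap: 49.7
grip_force: 42.2
t 14.22 pos [594.1 152.6 115.1] [-1.7995e+02  3.0000e-02  8.1370e+01] q [10. 14. 90. -0. 76. 18.] gap 49.7 F [ 0.1  0.5 -2.1]
shift cm [ 0.47 -0.44  8.01] rot [-0.001  0.    -0.   ]
```

View pics/w4.png

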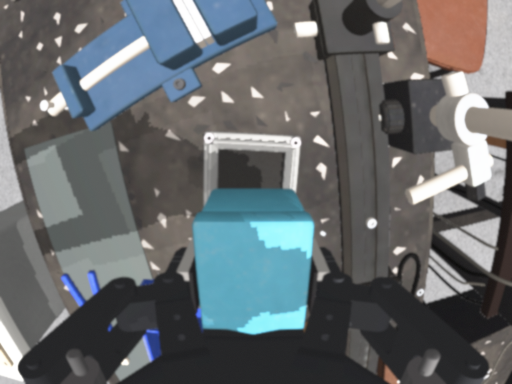

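The box is held square over the tray at (252,165). Lowering it.

```bash
python3 -m handwheel '{"series":[[[0.47,-0.4,0,0,0,0,0],[0.47,-0.4,1.5,0,0,0,0],[0.47,-0.4,4,0,0,0,0],[0.47,-0.4,6.5,0,0,0,0],[0.47,-0.4,7.8,0,0,0,0],[0.47,-0.4,8,0,0,0,0],[0.47,-0.4,8,0,0,0,0],[0.47,-0.4,8,0,0,0,0]]]}' 40;python3 go.py 590.4 157.9 25 81.4
```

```text
time: 15.28
tool_pos: [592.4, 158.7, 36.8]
tcp_rot: [179.9, -0.0, 81.4]
ft_force: [0.3, -0.5, -0.9]
finger_gap: 49.2
grip_force: 42.2
t 15.28 pos [592.4 158.7  36.8] [ 1.7989e+02 -4.0000e-02  8.1410e+01] q [10. 19. 93. -0. 68. 19.] gap 49.2 F [ 0.3 -0.5 -0.9]
shift cm [-0.11 -0.18  1.18] rot [ 0.002 -0.001  0.   ]
```

```bash
python3 -c "
from bench import status;print(status.sense()['tool_pos'])"
```

```text
[592.35823339 158.67486867  36.78955085]
```

```bash
python3 -m handwheel '{"series":[[[-0.08,-0.18,0,0,0,0,0],[-0.08,-0.18,0.4,0,0,0,0],[-0.08,-0.18,0.8,0,0,0,0],[-0.08,-0.18,1.05,0,0,0,0],[-0.08,-0.18,1.05,0,0,0,0]]]}' 40;python3 go.py 590.4 157.9 25 81.4
python3 -m handwheel '{"series":[[[0,0,0.1,0,0,0,0],[0,0,0.2,0,0,0,0],[0,0,0.2,0,0,0,0]]]}' 40
```

```text
time: 15.9
tool_pos: [590.0, 157.9, 24.9]
tcp_rot: [179.9, -0.0, 81.4]
ft_force: [4.7, -0.4, -2.5]
finger_gap: 49.5
grip_force: 42.3
t 15.9 pos [590.  157.9  24.9] [ 1.7995e+02 -1.0000e-02  8.1400e+01] q [10. 20. 94. -0. 67. 19.] gap 49.5 F [ 4.7 -0.4 -2.5]
shift cm [ 0.    0.04 -0.01] rot [ 0.001 -0.    -0.   ]
time: 16.27
tool_pos: [590.0, 158.0, 24.8]
tcp_rot: [180.0, -0.0, 81.4]
ft_force: [-3.2, -1.7, 11.5]
finger_gap: 49.4
grip_force: 43.9
```

Floor contact came at the predicted 24.8 mm. Release, then on to the block.

```bash
python3 -m handwheel '{"series":[[[0,0,0,0,0,0,0.75],[0,0,0,0,0,0,0.75],[0,0,0,0,0,0,0.8],[0,0,-0.5,0,0,0,0.8],[0,0,-2.5,0,0,0,0.85],[0,0,-5.5,0,0,0,0.85],[0,0,-9,0,0,0,0.85],[0,0,-11,0,0,0,0.6],[0,0,-11,0,0,0,0.6]]]}' 40; python3 go.py 416.5 -136 110 76.4
```

```text
time: 17.4
tool_pos: [591.1, 158.3, 135.8]
tcp_rot: [179.7, -0.1, 81.4]
ft_force: [0.3, 0.4, -0.4]
finger_gap: 51.7
grip_force: 0.0
t 17.4 pos [591.1 158.3 135.8] [ 1.7974e+02 -9.0000e-02  8.1410e+01] q [10. 13. 90. -0. 77. 19.] gap 51.7 F [ 0.3  0.4 -0.4]
shift cm [-31.71 -12.88   2.48] rot [ 0.004 -0.002  0.087]
```

```bash
python3 -m handwheel '{"series":[[[-3,-1.3,0,0,0,0.03,0.6],[-8,-3.3,0,0,0,0.06,0.6],[-13,-5.3,0,0,0,0.087,0.6],[-18,-7.3,0,0,0,0.087,0.6],[-23,-9.4,0,0,0,0.087,0.6],[-28,-11.4,0,0,0,0.087,0.6],[-31,-12.6,1.5,0,0,0.087,0.6],[-31.7,-12.9,2.5,0,0,0.087,0.6],[-31.7,-12.9,2.5,0,0,0.087,0.6],[-31.7,-12.9,2.5,0,0,0.087,0.6]]]}' 40;  python3 go.py 416.5 -136 29 76.4;python3 - <<'E'
from bench import eyes
import cv2,numpy as np
d=eyes.snapshot("wrist");cv2.imwrite("pics/w5.png",d["img"][:,:,::-1])
d=eyes.snapshot("top");np.savez("top2.npz",**d)
from h import *
a=tile("top2",(590,159),59,50,2)
i=cv2.imread("pics/w5.png");i[:200,:200]=a;cv2.imwrite("pics/w5.png",i)
E
```

```text
time: 18.65
tool_pos: [415.0, -135.3, 107.9]
tcp_rot: [-180.0, -0.0, 76.5]
ft_force: [-0.4, 0.6, 0.6]
finger_gap: 51.2
grip_force: 0.0
t 18.65 pos [ 415.  -135.3  107.9] [-1.7998e+02 -2.0000e-02  7.6470e+01] q [-25. -13. 118.   0.  75. -11.] gap 51.2 F [-0.4  0.6  0.6]
shift cm [-0.03  0.17  7.89] rot [-0.    -0.     0.001]
```

View pics/w5.png

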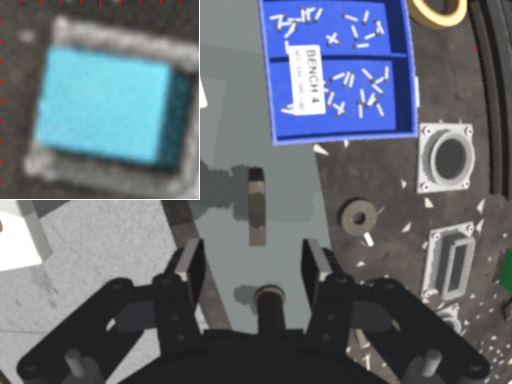

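The box sits inside the tray walls (inset), and the block stands centred between the fingers at (257,205). Grip it gently.

```bash
python3 -m handwheel '{"series":[[[0,0.15,2,0,0,0,0.6],[0,0.15,5,0,0,0,0.6],[0,0.15,7.2,0,0,0,0.6],[0,0.15,7.8,0,0,0,0.6],[0,0.15,7.8,0,0,0,0.4],[0,0.15,7.8,0,0,0,0.3],[0,0.15,7.8,0,0,0,0.2],[0,0.15,7.8,0,0,0,0],[0,0.15,7.8,0,0,0,0],[0,0.15,7.8,0,0,0,0],[0,0.15,7.8,0,0,0,0]]]}' 30; python3 go.py 416.5 -136 29 76.4
python3 -m handwheel '{"series":[[[0,0,-0.5,0,0,0,0],[0,0,-2,0,0,0,0],[0,0,-4.5,0,0,0,0],[0,0,-7,0,0,0,0],[0,0,-8,0,0,0,0],[0,0,-8,0,0,0,0]]]}' 40; python3 go.py 607.3 -260.5 110 83
```

```text
time: 20.12
tool_pos: [416.7, -136.8, 30.9]
tcp_rot: [179.9, 0.0, 76.4]
ft_force: [-0.4, 0.2, 6.6]
finger_gap: 11.3
grip_force: 31.8
t 20.12 pos [ 416.7 -136.8   30.9] [1.7992e+02 1.0000e-02 7.6420e+01] q [-25.  -6. 121.   0.  65. -11.] gap 11.3 F [-0.4  0.2  6.6]
shift cm [ 0.08 -0.04  0.19] rot [0.001 0.    0.   ]
time: 20.88
tool_pos: [416.6, -136.8, 110.8]
tcp_rot: [179.9, 0.0, 76.4]
ft_force: [0.6, 0.5, -0.7]
finger_gap: 11.6
grip_force: 39.7
t 20.88 pos [ 416.6 -136.8  110.8] [1.799e+02 2.000e-02 7.642e+01] q [-25. -13. 118.   0.  75. -11.] gap 11.6 F [ 0.6  0.5 -0.7]
shift cm [-7.55 21.44  0.12] rot [ 0.002  0.    -0.115]
```

```bash
python3 -m handwheel '{"series":[[[-0.3,1,0,0,0,-0.03,0],[-1.3,3.8,0,0,0,-0.06,0],[-2.6,7.5,0,0,0,-0.09,0],[-3.9,11.2,0,0,0,-0.115,0],[-5.3,15,0,0,0,-0.115,0],[-6.6,18.7,0,0,0,-0.115,0],[-7.4,21,0,0,0,-0.115,0],[-7.5,21.45,0,0,0,-0.115,0],[-7.5,21.45,1,0,0,-0.115,0],[-7.5,21.45,2,0,0,-0.115,0],[-7.5,21.45,2,0,0,-0.115,0],[-7.5,21.45,2,0,0,-0.115,0]]]}' 40; python3 go.py 607.5 -261.2 62 83;python3 - <<'E'
from bench import eyes
import cv2,numpy as np
d=eyes.snapshot("wrist");cv2.imwrite("pics/w6.png",d["img"][:,:,::-1])
E
```

```text
time: 22.38
tool_pos: [606.7, -259.6, 90.1]
tcp_rot: [-180.0, -0.0, 83.0]
ft_force: [1.0, 0.2, -1.0]
finger_gap: 11.0
grip_force: 39.6
t 22.38 pos [ 606.7 -259.6   90.1] [-180.     -0.     83.02] q [-28.  22.  83.  -0.  75. -21.] gap 11.0 F [ 1.   0.2 -1. ]
shift cm [-0.15  0.1   2.81] rot [-0. -0.  0.]
```

View pics/w6.png

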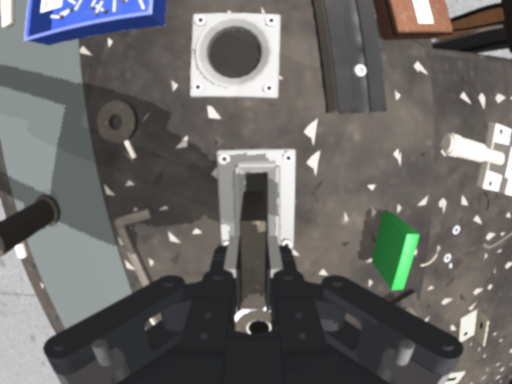

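The block (column 255) lines up with the slot (column 257). Lowering in steps.

```bash
python3 -m handwheel '{"series":[[[-0.15,0.1,1,0,0,0,0],[-0.15,0.1,2.2,0,0,0,0],[-0.15,0.1,2.8,0,0,0,0],[-0.15,0.1,2.8,0,0,0,0]]]}' 40; python3 go.py 607.5 -261.2 40 83
python3 -m handwheel '{"series":[[[0,0,0.4,0,0,0,0],[0,0,0.9,0,0,0,0],[0,0,1.4,0,0,0,0],[0,0,1.8,0,0,0,0],[0,0,1.8,0,0,0,0]]]}' 40; python3 go.py 607.5 -261.2 35 83
```

```text
time: 22.92
tool_pos: [606.9, -261.0, 60.6]
tcp_rot: [-179.9, -0.0, 83.0]
ft_force: [-0.1, -0.3, -0.5]
finger_gap: 11.1
grip_force: 39.6
t 22.93 pos [ 606.9 -261.    60.6] [-1.7988e+02 -4.0000e-02  8.3010e+01] q [-28.  24.  84.   0.  72. -21.] gap 11.1 F [-0.1 -0.3 -0.5]
shift cm [-0.01  0.06  2.06] rot [-0.002 -0.001  0.   ]
time: 23.55
tool_pos: [607.7, -261.3, 43.6]
tcp_rot: [-180.0, -0.0, 83.0]
ft_force: [0.9, 0.0, -1.2]
finger_gap: 10.8
grip_force: 39.6
t 23.55 pos [ 607.7 -261.3   43.6] [-1.7999e+02 -1.0000e-02  8.3010e+01] q [-28.  25.  84.   0.  70. -21.] gap 10.8 F [ 0.9  0.  -1.2]
shift cm [ 0.01 -0.02  0.86] rot [-0. -0.  0.]
```

Inside the slot with no contact force yet.

```bash
python3 -m handwheel '{"series":[[[0,0,0.4,0,0,0,0],[0,0,0.8,0,0,0,0],[0,0,0.95,0,0,0,0],[0,0,1.05,0,0,0,0],[0,0,1.1,0,0,0,0]]]}' 40; python3 go.py 607.5 -261.2 34 83
```

```text
time: 24.18
tool_pos: [607.9, -261.4, 33.9]
tcp_rot: [180.0, 0.0, 83.0]
ft_force: [-3.6, 2.0, 8.5]
finger_gap: 11.4
grip_force: 41.0
t 24.18 pos [ 607.9 -261.4   33.9] [1.7999e+02 1.0000e-02 8.3010e+01] q [-28.  26.  84.  -0.  70. -21.] gap 11.4 F [-3.6  2.   8.5]
shift cm [ 0.02 -0.04 -0.01] rot [0. 0. 0.]
```

It's on the floor at 33.9 mm. Release, then on to the post.

```bash
python3 -m handwheel '{"series":[[[0,0,0,0,0,0,0.3],[0,0,0,0,0,0,0.4],[0,0,0,0,0,0,0.4],[0,0,-1,0,0,0,0.4],[0,0,-4,0,0,0,0.4],[0,0,-7.5,0,0,0,0.6],[0,0,-11,0,0,0,0.6],[0,0,-12,0,0,0,0.6],[0,0,-12,0,0,0,0.6]]]}' 40; python3 go.py 403.5 -243 140 88; python3 go.py 403.5 -243 40 88
```

```text
time: 25.3
tool_pos: [608.1, -261.6, 153.8]
tcp_rot: [179.9, 0.0, 83.0]
ft_force: [0.5, 0.6, -0.2]
finger_gap: 51.6
grip_force: 0.0
t 25.3 pos [ 608.1 -261.6  153.8] [1.7991e+02 3.0000e-02 8.3010e+01] q [-28.  19.  80.   0.  81. -21.] gap 51.6 F [ 0.5  0.6 -0.2]
shift cm [ -0.64 -20.54   1.35] rot [ 0.002  0.001 -0.087]
t 25.3 pos [ 608.1 -261.6  153.8] [1.7991e+02 3.0000e-02 8.3010e+01] q [-28.  19.  80.   0.  81. -21.] gap 51.6 F [ 0.5  0.6 -0.2]
shift cm [ -0.64 -20.56  11.35] rot [ 0.002  0.001 -0.087]
```

```bash
python3 -m handwheel '{"series":[[[0,-2,0,0,0,-0.03,0.6],[-0.2,-6,0,0,0,-0.06,0.6],[-0.3,-10.5,0,0,0,-0.087,0.6],[-0.5,-15,0,0,0,-0.087,0.6],[-0.6,-19,0.5,0,0,-0.087,0.6],[-0.64,-20.6,1.5,0,0,-0.087,0.6],[-0.64,-20.6,2,0,0,-0.087,0.6],[-0.64,-20.6,2,0,0,-0.087,0.6],[-0.64,-20.6,2,0,0,-0.087,0.6]]]}' 40;  python3 go.py 403.5 -243 40 88;python3 - <<'E'
from bench import eyes
import cv2,numpy as np
d=eyes.snapshot("wrist");cv2.imwrite("pics/w7.png",d["img"][:,:,::-1])
d=eyes.snapshot("top");np.savez("top3.npz",**d)
from h import *
a=tile("top3",(607,-260),55,50,2)
i=cv2.imread("pics/w7.png");i[:200,:200]=a;cv2.imwrite("pics/w7.png",i)
E
```

```text
time: 26.42
tool_pos: [403.1, -242.7, 133.0]
tcp_rot: [-180.0, -0.0, 88.0]
ft_force: [-0.1, 0.1, -0.0]
finger_gap: 50.7
grip_force: 0.0
t 26.43 pos [ 403.1 -242.7  133. ] [-1.7999e+02 -1.0000e-02  8.8030e+01] q [-37.  -9. 112.   0.  77. -35.] gap 50.7 F [-0.1  0.1 -0. ]
shift cm [-0.03  0.04  9.3 ] rot [-0. -0.  0.]
```

View pics/w7.png

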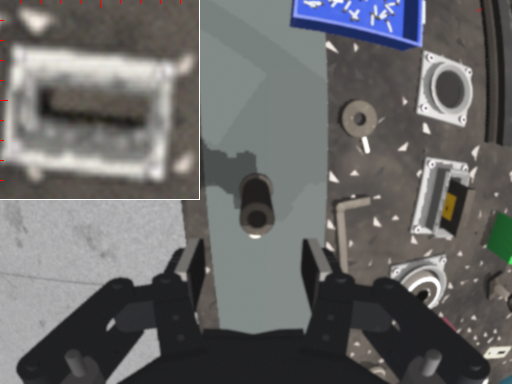

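The block stands upright in the slot (yellow face at (450,207)), and the post is centred between the fingers. Grip it.

```bash
python3 -m handwheel '{"series":[[[0,0,2,0,0,0,0.6],[0,0,5,0,0,0,0.6],[0,0,8,0,0,0,0.6],[0,0,9.1,0,0,0,0.6],[0,0,9.2,0,0,0,0.5],[0,0,9.2,0,0,0,0.4],[0,0,9.2,0,0,0,0],[0,0,9.2,0,0,0,0],[0,0,9.2,0,0,0,0],[0,0,9.2,0,0,0,0]]]}' 40; python3 go.py 403.5 -243 40 88
python3 -m handwheel '{"series":[[[0,0,-0.5,0,0,0,0],[0,0,-2,0,0,0,0],[0,0,-4.5,0,0,0,0],[0,0,-6.5,0,0,0,0],[0,0,-7,0,0,0,0],[0,0,-7,0,0,0,0]]]}' 50; python3 go.py 606.7 -141.6 110 88
```

```text
time: 27.78
tool_pos: [403.5, -243.5, 42.4]
tcp_rot: [179.9, 0.1, 88.0]
ft_force: [-0.7, -0.7, 6.0]
finger_gap: 24.0
grip_force: 39.2
t 27.77 pos [ 403.5 -243.5   42.4] [1.7988e+02 9.0000e-02 8.7990e+01] q [-37.  -2. 116.  -0.  66. -35.] gap 24.0 F [-0.7 -0.7  6. ]
shift cm [0.05 0.   0.24] rot [ 0.002  0.002 -0.   ]
time: 28.52
tool_pos: [402.6, -242.7, 111.2]
tcp_rot: [180.0, 0.0, 88.0]
ft_force: [-0.3, 0.2, -2.7]
finger_gap: 23.9
grip_force: 49.2
t 28.52 pos [ 402.6 -242.7  111.2] [1.7997e+02 2.0000e-02 8.7990e+01] q [-37.  -8. 113.   0.  74. -35.] gap 23.9 F [-0.3  0.2 -2.7]
shift cm [10.82 20.05  0.13] rot [ 0.001  0.    -0.   ]
```

```bash
python3 -m handwheel '{"series":[[[0.5,0.9,0,0,0,0,0],[1.8,3.3,0,0,0,0,0],[3.6,6.7,0,0,0,0,0],[5.4,10,0,0,0,0,0],[7.2,13.4,0,0,0,0,0],[9,16.7,0,0,0,0,0],[10.4,19.3,0,0,0,0,0],[10.8,20,0,0,0,0,0],[10.8,20,1,0,0,0,0],[10.8,20,2,0,0,0,0],[10.8,20,2,0,0,0,0],[10.8,20,2,0,0,0,0]]]}' 50; python3 go.py 606.7 -142.1 60 88;python3 - <<'E'
from bench import eyes
import cv2,numpy as np
d=eyes.snapshot("wrist");cv2.imwrite("pics/w8.png",d["img"][:,:,::-1])
E
```

```text
time: 30.02
tool_pos: [605.7, -142.2, 91.0]
tcp_rot: [-180.0, -0.0, 87.9]
ft_force: [0.3, 0.3, -1.9]
finger_gap: 23.4
grip_force: 49.5
t 30.02 pos [ 605.7 -142.2   91. ] [-179.99   -0.     87.95] q [-18.  17.  90.  -0.  74. -16.] gap 23.4 F [ 0.3  0.3 -1.9]
shift cm [0.01 0.1  3.1 ] rot [-0.    -0.    -0.001]
```

View pics/w8.png

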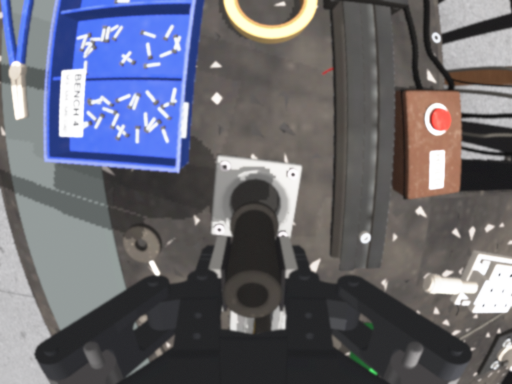

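The foot (255,190) is over the cup (257,193). Lowering it.

```bash
python3 -m handwheel '{"series":[[[0,0.08,1,0,0,0,0],[0,0.08,2.4,0,0,0,0],[0,0.08,3.3,0,0,0,0],[0,0.08,3.6,0,0,0,0],[0,0.08,3.6,0,0,0,0]]]}' 50; python3 go.py 606.7 -142.1 45 88
python3 -m handwheel '{"series":[[[0,0,0.3,0,0,0,0],[0,0,0.6,0,0,0,0],[0,0,0.8,0,0,0,0],[0,0,0.9,0,0,0,0],[0,0,0.9,0,0,0,0]]]}' 50; python3 go.py 606.7 -142.1 45 88
```

```text
time: 30.7
tool_pos: [606.8, -141.7, 54.6]
tcp_rot: [-180.0, -0.0, 88.0]
ft_force: [-0.2, 0.3, -1.9]
finger_gap: 23.4
grip_force: 49.5
t 30.7 pos [ 606.8 -141.7   54.6] [-1.7997e+02 -1.0000e-02  8.8000e+01] q [-18.  19.  91.   0.  70. -16.] gap 23.4 F [-0.2  0.3 -1.9]
shift cm [-0.04 -0.    0.96] rot [-0.001 -0.    -0.   ]
time: 31.32
tool_pos: [606.9, -141.8, 45.9]
tcp_rot: [-180.0, -0.0, 88.0]
ft_force: [-0.3, -0.8, -2.7]
finger_gap: 23.9
grip_force: 49.5
t 31.32 pos [ 606.9 -141.8   45.9] [-179.99   -0.     87.99] q [-18.  20.  91.  -0.  69. -16.] gap 23.9 F [-0.3 -0.8 -2.7]
shift cm [-0.03 -0.02  0.09] rot [-0. -0. -0.]
```

```bash
python3 -m handwheel '{"series":[[[0,0,0.08,0,0,0,0],[0,0,0.16,0,0,0,0],[0,0,0.16,0,0,0,0]]]}' 50; python3 go.py 606.7 -142.1 45 88
```

```text
time: 31.7
tool_pos: [607.3, -141.9, 45.5]
tcp_rot: [180.0, 0.0, 88.0]
ft_force: [-3.0, 1.0, 5.5]
finger_gap: 23.5
grip_force: 50.3
t 31.7 pos [ 607.3 -141.9   45.5] [1.7996e+02 1.0000e-02 8.8000e+01] q [-18.  20.  91.  -0.  69. -16.] gap 23.5 F [-3.   1.   5.5]
shift cm [-0.02 -0.06  0.05] rot [ 0.001  0.    -0.   ]
```

It's seated at 45.5 mm, as predicted. Release, retreat high and to the left, then check.

```bash
python3 -m handwheel '{"series":[[[0,0,0,0,0,0,0.4],[0,0,0,0,0,0,0.6],[0,0,0,0,0,0,0.6],[0,0,-1,0,0,0,0.6],[0,0,-4,0,0,0,0.6],[0,0,-8,0,0,0,0.6],[0,0,-12,0,0,0,0.6],[0,0,-15,0,0,0,0.6],[4,0,-17,0,0,0,0.6],[10,0,-17,0,0,0,0.6],[14,0,-17,0,0,0,0.6],[14,0,-17,0,0,0,0.6]]]}' 40
python3 -m handwheel '{"series":[[[3,-4,0,0,0,0,0.6],[8,-9,0,0,0,0,0.6],[13,-13,0,0,0,0,0.6],[18,-15,0,0,0,0,0.6],[21,-15,0,0,0,0,0.6],[21,-15,0,0,0,0,0.6]]]}' 40
python3 - <<'E'
from bench import eyes
from h import *
for n in("top","scene"): np.savez(n+"9.npz",**eyes.snapshot(n))
T=[tile("top9",*o) for o in[((590.4,158.9),59),((606.7,-141.6),86),((607.3,-260.5),55),((598,-375),25)]]
s=load("scene9")[0][:,:,::-1]
K,R,t=load("scene9")[1:]
C=[]
for c in[(590,159,20),(607,-142,45),(607,-260,25),(598,-375,15)]:
    u,v=proj(K,R,t,c).astype(int);C.append(cv2.resize(s[v-30:v+30,u-30:u+30],(200,200),interpolation=cv2.INTER_CUBIC))
cv2.imwrite("pics/end.png",np.vstack([np.hstack(T),np.hstack(C)]))
E
```

```text
time: 33.2
tool_pos: [611.9, 1.1, 215.4]
tcp_rot: [179.9, -0.0, 88.2]
ft_force: [0.6, -0.5, -0.4]
finger_gap: 51.5
grip_force: 0.0
time: 33.95
tool_pos: [469.3, 214.3, 215.1]
tcp_rot: [179.9, -0.0, 88.1]
ft_force: [1.3, 0.6, 0.2]
finger_gap: 51.6
grip_force: 0.0
```

View pics/end.png

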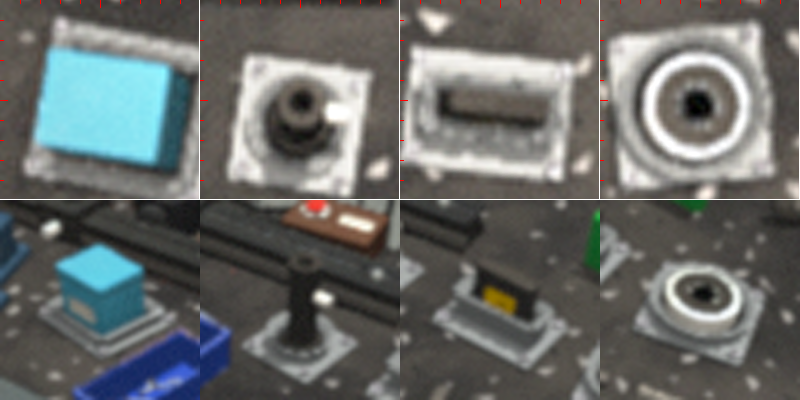

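All four parts stand upright and seated in their holders (box, post, block and head tiles, left to right). The arm is clear of everything.

```bash
python3 -c "
from bench import r;print(r.hand_in())"
```

```text
the job is handed in; nothing more can be done
None
```

All four parts are upright and seated in their own holders, confirmed in the final pictures, and the job was handed in at about 34 s of the 106 s allowed; no verdict was returned.

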